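# Pack the spare contact set: heavy copper shoe below, light cover on top

### The job

Pack the spare contact set into the wooden box, heaviest part lowest: take the copper contact shoe off the cast-iron turntable and lay it upright on the middle of the box floor, lengthwise along the box. Then lay the light bakelite cover flat and centred on top of the shoe, lengthwise along it, rib upward. Lower both parts gently instead of dropping them, and leave the short worn shoe on the table where it is.

Things in the scene. Friction and masses are not known exactly. Their poses are not given: they have to be found in the camera images.
- shoe: The contact shoe: a solid copper block, sledge-shaped, 80 long (its x) x 36 wide (its y) x 28 mm high (its z), about 0.6 kg (0.5 to 0.75). Flat top 80 x 36 mm with two dark bolt holes; vertical long sides over the full height; the two ends slope in below, so that the flat foot is 50 x 36 mm. It lies upright on the round cast-iron turntable plate (170 mm across, its top 40 mm above the table), turned at any angle. Origin: centre of its underside; z up.
- cover: The cover: a thin black bakelite plate 110 (its x) x 60 (its y) x 6 mm, about 0.09 kg (0.07 to 0.12), with a straight brown fibre grip rib 60 mm long (along x), 14 mm wide and 22 mm high standing on the middle of its top (28 mm high in all) and four small brass screw heads at the corners. It lies rib up on the table. Origin: centre of its underside; z up. (The round black thing with a handle is an inspection mirror, not this.)
- box: The box: an open-topped, lidless wooden box fixed to the table, outside 186 (its x) x 136 (its y) x 53 mm high, walls and floor 8 mm thick, so inside 170 x 120 mm and 45 mm deep; empty at the start. Origin: centre of its underside, at table height; the inner floor is 8 mm above it; z up.
- worn_shoe: The worn shoe, not to be packed: a smaller copper shoe of the same form, 50 (its x) x 26 x 18 mm high, lying on the table. Origin: centre of its underside; z up.
There are look-alikes about, which are no part of the job. There is more than one size of the cover; the one meant has the size given above.

How it is judged:
By the outcome, as a careful person would: the job done as asked, in the order asked, and still so for the second after the job is handed in, with the robot touching nothing.
It also fails if it takes over 58 s, if anything falls off the work surface, if the arm or the gripper's body presses on something with over 40 N, if the wrist force passes 120 N, or if a joint passes its speed limit or range.

### The arm

A 6-joint arm with a two-finger parallel gripper is mounted at the origin on the work surface. World frame = base frame: x ahead of the robot, y to its left, z up, the work surface at z = 0. Lengths are in m, angles in rad, forces in N, time in s.
With the tool pointing down it reaches from about 0.3 to 0.825 m from the base axis. Payload 5.4 kg.
Tool frame: the origin (TCP) lies on the centre line of the jaws, within the pads' length; the fingertips stand 17 mm ahead of it and the grasp point (between the pads) lies 2 mm behind it (r.finger_overhang is the z of the fingertips in the tool frame, in m); z points along the fingers, y is the direction in which the jaws open and shut (so a half turn about z gives the same grasp; the last joint's range is limited). The gripper opens to 92 mm and grips with 3 to 60 N. Pads are 20 mm wide; open, the fingers measure 128 mm over their backs; the gripper's body (75 mm by 189 mm) begins 69 mm behind the grasp point.
Start: joints at [1.058, 0.158, 1.597, -0, 1.386, -0.21], TCP at [0.171, 0.549, 0.232] pointing down, gripper open.
Joint ranges: [-2.91, 2.91], [-0.94, 2.29], [0.18, 2.7], [-1.29, 4.43], [0.17, 2.64], [-3, 3]. Speed limits (rad/s): [2.57, 2.57, 3.14, 3.14, 3.14, 3.14].

### API

Orientations are given as [roll, pitch, yaw] about the fixed x, y, z axes, in that order (R = Rz(yaw) Ry(pitch) Rx(roll)).
In Python, from station import monitor, eyes, r, nets gives the robot as it stands.
- The arm moves only by the tool send_rows, never from a script. Its argument "moves" is a list of rows, each a list of 7 numbers: the turn, a rotation vector about the world's x, y, z in rad, then the shift along the world's x, y, z in cm, then the opening, from -1 (shut) to 1 (fully open). In form: [[rx, ry, rz, tx, ty, tz, claw], ...]. A call has 1 to 5 rows; each row is the pose to reach, as a shift and turn from the pose measured when the call began; what a row does not reach only later rows make up. A row lasts 1/10 s, in which the tool goes at most 50 mm and 8.59 degrees, less where a joint would pass 70% of its speed; a pose out of reach is approached as far as the arm can. A call with a gripper value outside its range is refused whole. The fingers move at their own pace and stop on an object; "newtons" is the grip in N (left out, the last holds). Time passes only in rows, so rows that repeat a pose let the fingers close. It gives the time, the measured TCP pose, the force and the opening at its end, in the units of the state.
- monitor.state(): the state, without advancing time (a new reading comes with each control period).
- eyes.read_camera(name): name is "scene" or "top" or "wrist"; returns the picture (480x640x3 uint8, red, green, blue); there is no depth.
- eyes.camera_info(name): a dict with "intrinsics" (3x3 intrinsics, pixels), "k1" (the pictures are not rectified: a ray, as slopes to the right and down, at radius r is drawn at 1 + k1 r^2 times it, then the intrinsics apply), "cam_to_world" (4x4, takes a point from camera to world coordinates); the wrist camera has in their place "mount" (4x4, takes a point from camera to tool coordinates, whose origin is the TCP and whose axes are the flange's). Camera axes: x right, y up, looking along -z (the intrinsics and any distortion apply to the point x, -y, -z); pixel columns grow to the right and rows downward; lengths in m; the calibration is good to about 2 mm. A picture is of the moment at which its call begins: read the wrist's pose just before it. camera_info takes no time and is no camera call.
- r.close_job(): hands the job in, once; it reports no verdict.
Trained networks look in the newest picture that a camera, given by its name, has taken for a name from the list of things; names that differ only in an ending like _2 or _b are one class to them, and where a whole thing is asked for, a point or a joint stands for the part that bears it (a point fixed in the world has none). Each returns a list of dicts, best first, with "score" (0 to 1); they miss things now and then, are a little off and sometimes report something else, mostly with a low value. They report only what shows in the picture. A call takes as long as a camera call. They do not tell look-alikes from the thing itself.
- nets.silhouettes(thing, camera): "mask" (480x640 bool, what is visible of it) and "rect" ([left, top, right, bottom] as shares, 0 to 1, of the picture: columns of its width, rows of its height, round what is visible of it).
- nets.tip_of(thing, camera): "location" ([row, column] as shares, 0 to 1, of the picture: columns of its width, rows of its height: a listed point, or the origin of a listed thing).
The state is a dict: "time": time; "q": joint angles; "joint_velocities": joint speeds; "effort": joint torques, N m; "tool_pos": TCP position; "ee_rot": TCP orientation; "wrist_force": force on the tool from outside, world axes, zero at the start; "moment": the same for the moment, N m; "width": opening from 0.0 (shut) to 1.0 (fully open).
Only numpy, scipy, OpenCV 4.12 (cv2) and the standard library are available. Lean on these libraries where they do the work, as an engineer would, in place of code of your own. Each camera call takes 0.05 s, during which the arm holds its last target.

## Working session

There is one attempt and no reset: what is moved stays moved. The work goes in short steps, Python scripts to look and compute and a tool call to move; the robot and the scene stay as the last step left them, time stands still between calls to the robot, and variables do not carry over. Pictures are saved under pics/ and viewed, and the job is handed in when it is done.

Besides the shell and the picture viewer there is one more tool, called after "Request:" by a JSON object that holds its "name" and its "arguments". send_rows: Moves the arm, as the interface text tells. Its arguments: {"type":"object","properties":{"moves":{"type":"array"},"newtons":{"type":"number"}},"required":["moves"]}

```bash
ls; mkdir -p pics
cat > h.py <<'E'
import numpy as np,cv2
from station import monitor,eyes,r,nets
def snap(c,n):
    im=eyes.read_camera(c); cv2.imwrite('pics/'+n+'.png',im[:,:,::-1]); return im
def camT(c,st=None):
    i=eyes.camera_info(c)
    if 'cam_to_world' in i: return i,np.array(i['cam_to_world'])
    from scipy.spatial.transform import Rotation as R
    T=np.eye(4);T[:3,:3]=R.from_euler('xyz',st['ee_rot']).as_matrix();T[:3,3]=st['tool_pos']
    return i,T@np.array(i['mount'])
def px2w(c,uv,z,st=None):
    i,T=camT(c,st);K=np.array(i['intrinsics']);k1=i['k1']
    p=cv2.undistortPoints(np.array(uv,float).reshape(-1,1,2),K,np.array([k1,0,0,0.]))[:,0]
    out=[]
    for a,b in p:
        d=T[:3,:3]@np.array([a,-b,-1]);o=T[:3,3];t=(z-o[2])/d[2];out.append(o+t*d)
    return np.array(out)
def w2px(c,P,st=None):
    i,T=camT(c,st);K=np.array(i['intrinsics'])
    q=(np.linalg.inv(T)@np.c_[P,np.ones(len(P))].T)[:3];q=np.array([q[0],-q[1],-q[2]]).T
    return cv2.projectPoints(q,np.zeros(3),np.zeros(3),K,np.array([i['k1'],0,0,0.]))[0][:,0]
E
python3 - <<'E'
from h import *
s=monitor.state();print(s)
for c in ['scene','top','wrist']:
    snap(c,c+'0');print(c,eyes.camera_info(c))
E
```

```text
pics
{'time': 0.0, 'q': array([ 1.05791852e+00,  1.59087562e-01,  1.59824540e+00,  3.80570553e-05,
        1.38620861e+00, -2.10075384e-01]), 'joint_velocities': array([ 8.10966122e-05,  1.49435104e-03,  2.94143796e-04,  8.79772108e-04,
       -8.78092788e-04,  8.11640185e-04]), 'effort': array([ 1.43261841e-03, -3.85574698e+01, -3.22111022e+01,  7.02982466e-02,
        3.77434096e-02, -1.53342962e-04]), 'tool_pos': array([0.17115381, 0.54830064, 0.23059068]), 'ee_rot': array([-3.13969437e+00, -4.42990844e-04,  2.83878279e+00]), 'wrist_force': array([-0.39985424,  0.1973419 ,  0.90708894]), 'moment': array([ 0.02126675,  0.03805487, -0.03316623]), 'width': 1.0011235423174347}
scene {'intrinsics': array([[477.38825745,   0.        , 314.54375688],
       [  0.        , 477.38825745, 231.86800529],
       [  0.        ,   0.        ,   1.        ]]), 'k1': -0.01918457310434833, 'cam_to_world': array([[-0.84043282, -0.46045495,  0.28575148,  0.80170914],
       [ 0.54189903, -0.7099364 ,  0.44981747,  0.49902837],
       [-0.00425531,  0.53288981,  0.84617394,  0.96499993],
       [ 0. 
[... 369 characters left out ...]
17405,  0.01105918],
       [-0.00413546,  0.04268151,  0.99908017,  1.04292156],
       [ 0.        ,  0.        ,  0.        ,  1.        ]])}
wrist {'intrinsics': array([[398.50297621,   0.        , 316.55876353],
       [  0.        , 398.50297621, 233.7868696 ],
       [  0.        ,   0.        ,   1.        ]]), 'k1': -0.044679039057038475, 'mount': array([[-6.95031856e-04,  9.66614090e-01,  2.56235669e-01,
         7.11539635e-02],
       [ 9.99999499e-01,  8.56386089e-04, -5.18129864e-04,
         6.52862015e-04],
       [-7.20268289e-04,  2.56235180e-01, -9.66614201e-01,
        -1.53807244e-01],
       [ 0.00000000e+00,  0.00000000e+00,  0.00000000e+00,
         1.00000000e+00]])}
```

View pics/top0.png

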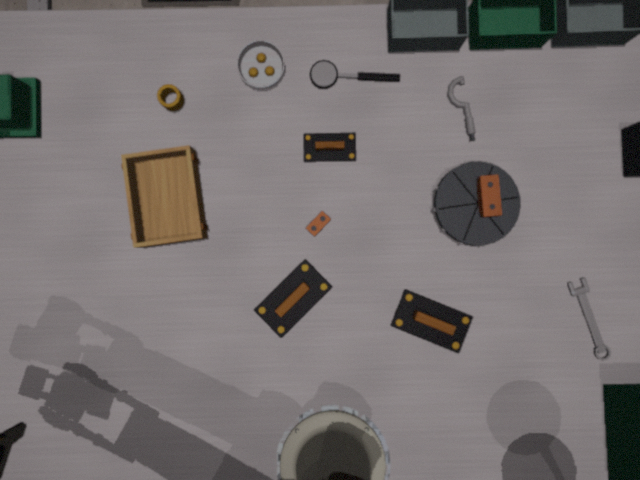

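View pics/scene0.png

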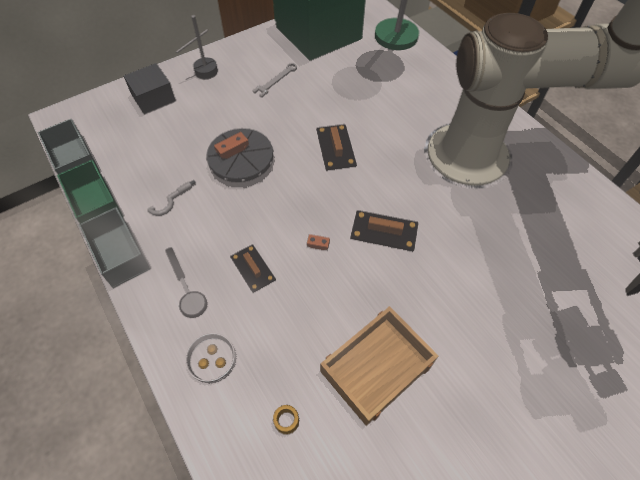

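View pics/wrist0.png

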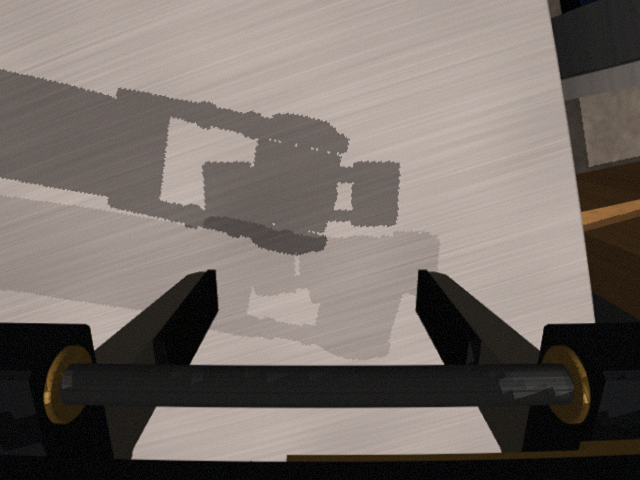

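The top view shows the box at about (165,197), the turntable at (477,203) with the shoe at (490,196), the worn shoe at (318,222), and three rib plates at (330,147), (293,298) and (432,320). Next I'll measure these with the nets.

```bash
cat > m.py <<'E'
from h import *
for c in ['top','scene']:
  snap(c,c+'1')
  for th,z in [('shoe',.068),('cover',.006),('box',.053),('worn_shoe',.018)]:
    for d in nets.silhouettes(th,c):
        m=d['mask'].astype(np.uint8)
        cs=max(cv2.findContours(m,cv2.RETR_EXTERNAL,cv2.CHAIN_APPROX_NONE)[0],key=cv2.contourArea)[:,0]
        w=px2w(c,cs,z)[:,:2]*1000
        (a,b),(p,q),an=cv2.minAreaRect(w.astype(np.float32))
        if p<q: p,q,an=q,p,an+90
        print(c,th,round(d['score'],2),'px',cs.mean(0).round(),'w',round(a,1),round(b,1),'size',round(p,1),round(q,1),'ang',round(an%180,1))
E
python3 m.py
```

```text
top shoe 0.88 px [489. 196.] w 529.8 -313.9 size 81.7 43.7 ang 3.1
top cover 0.76 px [293. 297.] w 336.2 74.4 size 150.8 82.9 ang 134.1
top cover 0.59 px [431. 321.] w 284.1 -207.8 size 154.4 84.7 ang 67.5
top worn_shoe 0.69 px [318. 223.] w 487.7 19.7 size 47.8 26.1 ang 133.7
scene shoe 0.76 px [231. 145.] w 533.0 -307.8 size 83.5 55.8 ang 2.8
scene cover 0.8 px [252. 268.] w 648.0 -7.1 size 114.4 60.7 ang 88.9
scene cover 0.7 px [336. 147.] w 282.0 -209.4 size 154.1 83.4 ang 66.5
scene cover 0.61 px [384. 230.] w 337.1 74.6 size 154.6 93.2 ang 133.2
scene box 0.89 px [377. 365.] w 551.2 329.5 size 199.0 147.2 ang 7.2
scene worn_shoe 0.85 px [317. 242.] w 491.5 21.3 size 53.2 39.5 ang 133.8
```

The true cover is the small one at top px (330,147), 114×61 mm. The other two measure about 151×83. I'll refine the cover, shoe and box on zoomed crops.

Run:
```python
import cv2,numpy as np
im=cv2.imread('pics/top1.png')
a=cv2.resize(im[110:180,290:370],(400,350),interpolation=cv2.INTER_CUBIC)
b=cv2.resize(im[160:230,460:540],(400,350),interpolation=cv2.INTER_CUBIC)
cv2.imwrite('pics/ab.png',np.hstack([a,b]))
c=cv2.resize(im[135:260,105:225],(576,600),interpolation=cv2.INTER_CUBIC)
cv2.imwrite('pics/c.png',c)
```

```text
(no output)
```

View pics/ab.png

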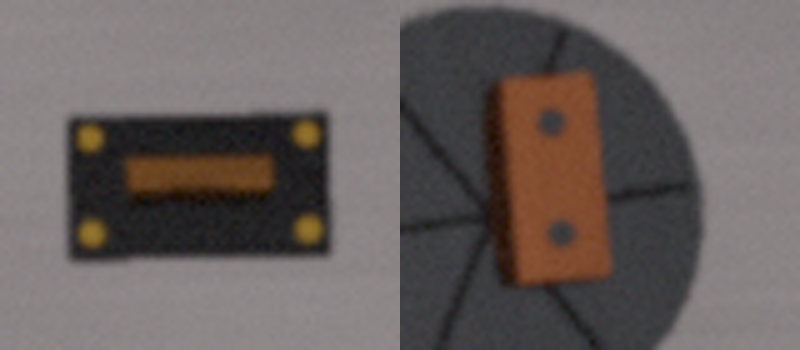

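View pics/c.png

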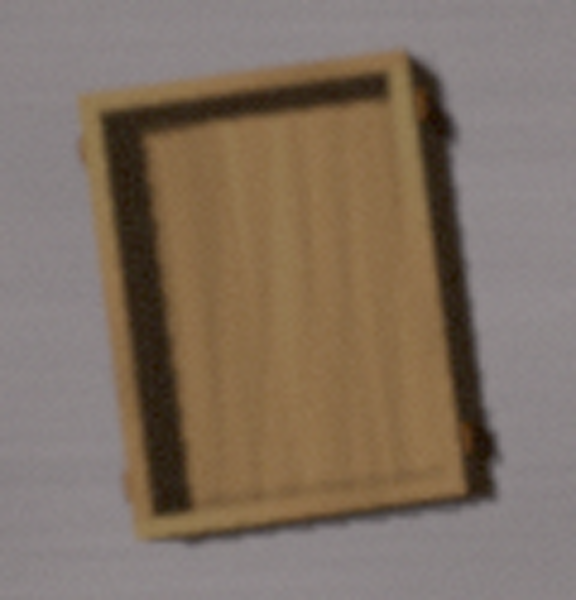

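Run:
```python
from h import *
def q(n,c,s,o,z):
    c=(np.array(c,float)+.5)/s-.5+np.array(o); w=px2w('top',c,z)[:,:2]*1000
    e=np.roll(w,-1,0)-w
    print(n,'ctr',w.mean(0).round(1),'sides',np.linalg.norm(e,axis=1).round(1),'ang',(np.degrees(np.arctan2(e[:,1],e[:,0]))%180).round(1))
q('box',[(80,97),(405,52),(465,492),(137,537)],4.8,(105,135),.053)
q('boxinner',[(103,115),(388,73),(440+22,492-20),(152,516)],4.8,(105,135),.053)
q('cover',[(70,118),(327,114),(328,255),(72,260)],5,(290,110),.006)
q('shoe',[(102,78),(194,73),(210,277),(117,285)],5,(460,160),.068)
```

```text
box ctr [546.7 327.6] sides [134.8 184.1 135.1 183.5] ang [96.8  7.  96.6  6.9]
boxinner ctr [546.9 325.8] sides [118.3 168.3 127.8 167.1] ang [97.3  9.7 96.8  6.4]
cover ctr [647.  -8.] sides [107.2  59.1 106.6  59.6] ang [ 89.5 179.   89.8 179.6]
shoe ctr [ 531.3 -317.8] sides [35.6 79.7 35.9 80.9] ang [91.7  2.4 93.6  2.1]
```

Positions (mm): box (548,328) at 6.9°, shoe (531,−318) at 2.4°, cover (647,−8) at 89.5°. First I'll travel to a point above the shoe.

Request:
{"name": "send_rows", "arguments": {"moves": [[0, 0, 0.069, 3.4, -3.6, 0.4, 1], [0, 0, 0.138, 6.8, -7.2, 0.8, 1], [0, 0, 0.207, 10.2, -10.8, 1, 1], [0, 0, 0.276, 13.6, -14.4, 1, 1], [0, 0, 0.344, 17, -18, 1, 1]], "newtons": 30}}

```text
time: 1.15
tool_pos: [0.3425, 0.3674, 0.242]
ee_rot: [3.141, 0.001, -3.097]
wrist_force: [1.1, -0.1, -0.5]
width: 1.002
```

Request:
{"name": "send_rows", "arguments": {"moves": [[0, 0, 0, 3, -4, 0, 1], [0, 0, 0, 6, -8, 0, 1], [0, 0, 0, 9, -12, 0, 1], [0, 0, 0, 12, -16, 0, 1], [0, 0, 0, 14, -20, 0, 1]]}}

```text
time: 1.65
tool_pos: [0.4839, 0.1654, 0.2422]
ee_rot: [3.141, 0.002, -3.098]
wrist_force: [0.8, 0.3, 0.4]
width: 0.998
```

Request:
{"name": "send_rows", "arguments": {"moves": [[0, 0, 0, 1, -4.8, 0, 1], [0, 0, 0, 2, -9.6, 0, 1], [0, 0, 0, 3, -14.4, 0, 1], [0, 0, 0, 4, -19, 0, 1], [0, 0, 0, 5, -24, 0, 1]]}}

```text
time: 2.15
tool_pos: [0.5339, -0.0755, 0.2425]
ee_rot: [3.141, 0.003, -3.098]
wrist_force: [1.0, 0.4, 0.3]
width: 1.0
```

Request:
{"name": "send_rows", "arguments": {"moves": [[0, 0, 0, 0, -4.8, 0, 1], [0, 0, 0, 0, -9.6, 0, 1], [0, 0, 0, 0, -14.4, -2, 1], [0, 0, 0, -0.2, -19.2, -4, 1], [0, 0, 0, -0.2, -24.2, -6, 1]]}}

```text
time: 2.65
tool_pos: [0.5316, -0.3121, 0.1849]
ee_rot: [3.141, 0.003, -3.098]
wrist_force: [1.0, 0.8, -0.1]
width: 1.003
```

```bash
cat > w.py <<'E'
import sys
from h import *
s=monitor.state();print(s['tool_pos'],s['ee_rot'])
im=snap('wrist',sys.argv[1])
E
python3 w.py w1
```

```text
[ 0.5316202  -0.31213438  0.18490717] [ 3.14115049e+00  3.06105146e-03 -3.09788517e+00]
```

View pics/w1.png

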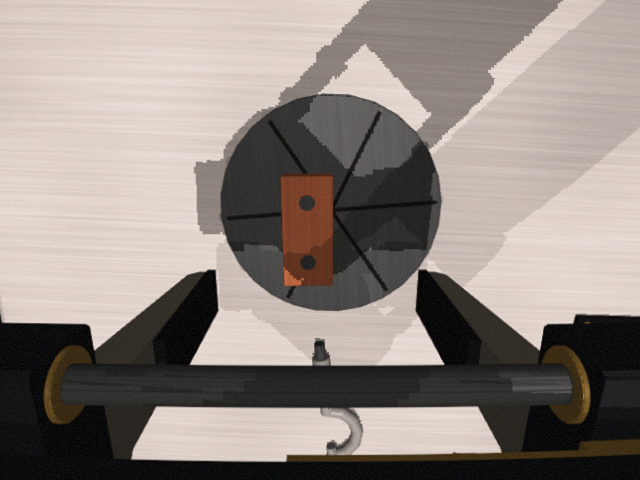

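Run:
```python
from h import *
s=monitor.state()
w=px2w('wrist',[(281,177),(333,176),(333,285.5),(285,286.5)],.068,s)[:,:2]*1000
e=np.roll(w,-1,0)-w
print(w,w.mean(0),np.linalg.norm(e,axis=1),np.degrees(np.arctan2(e[:,1],e[:,0]))%180, s['tool_pos'])
```

```text
[[ 490.45436483 -342.70207926]
 [ 488.4705658  -308.04287112]
 [ 566.60401123 -304.22411003]
 [ 568.69669958 -338.61035179]] [ 528.55641036 -323.39485305] [34.71593536 78.22671047 34.44986164 78.3492513 ] [93.2758807   2.79809655 93.48262862  2.99358843] [ 0.52916649 -0.31790865  0.18071339]
```

Request:
{"name": "send_rows", "arguments": {"moves": [[0, 0, 0.005, 0.1, 0, -3, 1], [0, 0, 0.005, 0.15, 0, -6, 1], [0, 0, 0.005, 0.15, 0, -9, 1], [0, 0, 0.005, 0.15, 0, -11, 1], [0, 0, 0.005, 0.15, 0, -11.8, 1]]}}

```text
time: 3.2
tool_pos: [0.5293, -0.3165, 0.0601]
ee_rot: [3.139, -0.005, -3.098]
wrist_force: [1.7, 0.7, -0.2]
width: 0.999
```

```bash
python3 w.py w2
```

```text
[ 0.52934473 -0.31652954  0.0600601 ] [ 3.13868272 -0.00460392 -3.09758402]
```

View pics/w2.png

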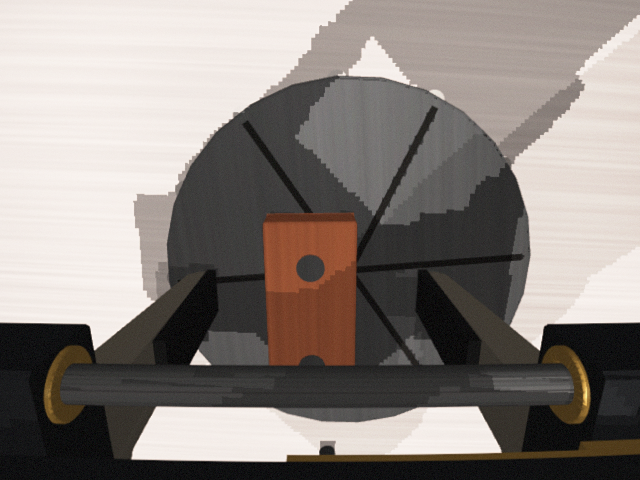

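Request:
{"name": "send_rows", "arguments": {"moves": [[0, 0, 0, 0.1, -0.2, 0.1, 1], [0, 0, 0, 0.1, -0.2, 0.1, -1], [0, 0, 0, 0.1, -0.2, 0.1, -1], [0, 0, 0, 0.1, -0.2, 0.1, -1], [0, 0, 0, 0.1, -0.2, 0.1, -1]], "newtons": 40}}

```text
time: 3.75
tool_pos: [0.5307, -0.3188, 0.0617]
ee_rot: [3.14, -0.004, -3.098]
wrist_force: [-0.3, 0.3, -0.0]
width: 0.678
```

Request:
{"name": "send_rows", "arguments": {"moves": [[0, 0, 0, 0, 0, 0, -1], [0, 0, 0, 0, 0, 0, -1], [0, 0, 0, 0, 0, 0, -1], [0, 0, 0, 0, 0, 0.5, -1], [0, 0, 0, 0, 0, 1, -1]]}}

```text
time: 4.25
tool_pos: [0.5296, -0.3179, 0.0705]
ee_rot: [3.137, -0.006, -3.098]
wrist_force: [-1.1, 0.3, -6.0]
width: 0.387
```

Request:
{"name": "send_rows", "arguments": {"moves": [[0, 0, 0, 0, 0, 2, -1], [0, 0, 0, 0, 0, 5, -1], [0, 0, 0, 0, 1, 8, -1], [0, 0, 0, 0, 4, 11, -1], [0, 0, 0, 0, 8, 12, -1]]}}

```text
time: 4.75
tool_pos: [0.5308, -0.2392, 0.1941]
ee_rot: [3.141, -0.002, -3.1]
wrist_force: [0.9, 0.5, -6.1]
width: 0.385
```

Request:
{"name": "send_rows", "arguments": {"moves": [[0, 0, 0, 0, 4, 0, -1], [0, 0, 0, 0, 8, 0, -1], [0, 0, 0, 0, 12, 0, -1], [0, 0, 0, 0, 16, 0, -1], [0, 0, 0, 0, 20, 0, -1]]}}

```text
time: 5.25
tool_pos: [0.5298, -0.0375, 0.1936]
ee_rot: [3.141, -0.003, -3.1]
wrist_force: [0.6, 0.5, -6.7]
width: 0.384
```

Request:
{"name": "send_rows", "arguments": {"moves": [[0, 0, 0.015, 0.4, 4, 0, -1], [0, 0, 0.03, 0.8, 8, 0, -1], [0, 0, 0.045, 1.2, 12, 0, -1], [0, 0, 0.06, 1.6, 16, 0, -1], [0, 0, 0.077, 1.8, 20, 0, -1]]}}

```text
time: 5.75
tool_pos: [0.5472, 0.1642, 0.193]
ee_rot: [3.141, -0.004, -3.022]
wrist_force: [1.5, -0.4, -7.1]
width: 0.388
```

Request:
{"name": "send_rows", "arguments": {"moves": [[0, 0, 0, 0, 4, 0, -1], [0, 0, 0, 0, 8, 0, -1], [0, 0, 0, 0, 12, -1, -1], [0, 0, 0, 0, 15, -2, -1], [0, 0, 0, 0, 16.5, -2, -1]]}}

```text
time: 6.25
tool_pos: [0.5447, 0.3311, 0.1702]
ee_rot: [3.141, -0.009, -3.02]
wrist_force: [-0.2, -0.9, -7.1]
width: 0.387
```

Run:
```python
from h import *
snap('top','t3');s=monitor.state();print(s['tool_pos'],s['ee_rot'],s['wrist_force'],s['width'],s['time'])
snap('scene','s3')
print(monitor.state()['tool_pos'])
snap('wrist','w3')
```

```text
[0.54527528 0.33238095 0.17129497] [ 3.13966451 -0.00740036 -3.01962215] [-1.29215287  1.54049973 -6.54686396] 0.392101907774121 6.3
[0.54611091 0.33053851 0.17214928]
```

View pics/w3.png

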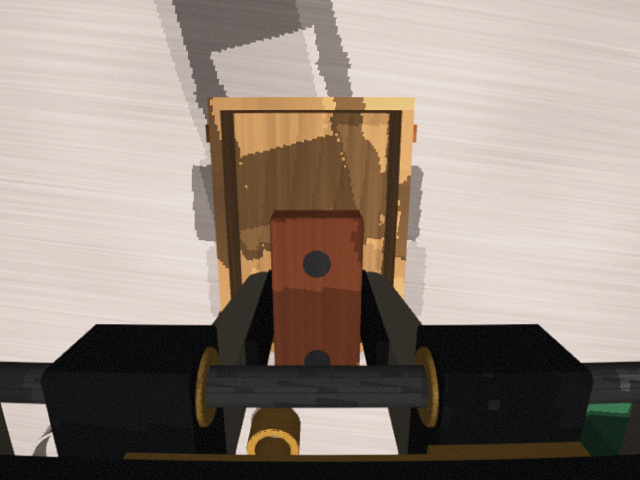

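View pics/s3.png

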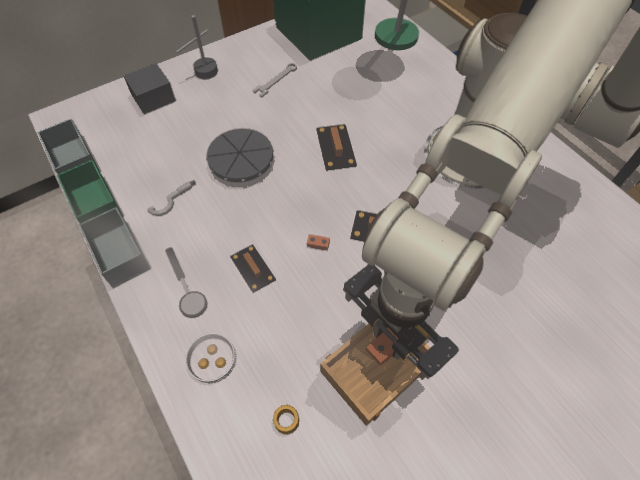

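Run:
```python
from h import *
s=monitor.state();s2=dict(s);s2['tool_pos']=np.array([.5461,.3305,.1721])
print(s['tool_pos'],s['ee_rot'])
w=px2w('wrist',[(209.5,98.5),(414,97.5)],.053,s2)[:,:2]*1000
d=w[1]-w[0];print(w,np.linalg.norm(d),np.degrees(np.arctan2(d[1],d[0])))
a=np.arctan2(d[1],d[0])-np.pi/2
print(w.mean(0)+93*np.array([np.cos(a),np.sin(a)]))
# shoe top: front-left/right corners top at z ~ TCP+6.5mm
print(px2w('wrist',[(271.5,219),(362,219),(272,211),(362,211)],s2['tool_pos'][2]+.0065,s2)*1000)
```

```text
[0.5468585  0.32911068 0.17273573] [-3.14146718 -0.00500666 -3.02124205]
[[464.23872737 250.30021399]
 [447.64777567 383.39375823]] 134.1236414501707 97.10562717043138
[548.22899235 328.35098713]
[[510.78529547 309.36716581 178.6       ]
 [506.6894764  343.46239351 178.6       ]
 [507.68350175 309.27174202 178.6       ]
 [503.63049371 343.00665733 178.6       ]]
```

Request:
{"name": "send_rows", "arguments": {"moves": [[0, 0, 0, 0.1, -0.1, -3, -1], [0, 0, 0, 0.1, -0.1, -6, -1], [0, 0, 0, 0.1, -0.1, -9, -1], [0, 0, 0, 0.1, -0.1, -11.5, -1], [0, 0, 0, 0.1, -0.1, -12.5, -1]]}}

```text
time: 6.9
tool_pos: [0.5464, 0.3257, 0.0451]
ee_rot: [-3.14, -0.01, -3.023]
wrist_force: [-1.0, -1.0, -6.7]
width: 0.384
```

Request:
{"name": "send_rows", "arguments": {"moves": [[0, 0, 0, 0, 0, 0, -1], [0, 0, 0, 0, 0, 0, -1], [0, 0, 0, 0, 0, 0, -1]]}}

```text
time: 7.2
tool_pos: [0.548, 0.3258, 0.0472]
ee_rot: [-3.14, -0.007, -3.023]
wrist_force: [-0.1, 0.2, -6.6]
width: 0.384
```

Request:
{"name": "send_rows", "arguments": {"moves": [[0, 0, 0, 0, 0.1, -0.3, -1], [0, 0, 0, 0, 0.2, -0.7, -1], [0, 0, 0, 0, 0.25, -1, -1], [0, 0, 0, 0, 0.25, -1.2, -1], [0, 0, 0, 0, 0.25, -1.3, -1]]}}

```text
time: 7.7
tool_pos: [0.5476, 0.3282, 0.0336]
ee_rot: [-3.14, -0.007, -3.023]
wrist_force: [-0.6, -0.2, -6.3]
width: 0.385
```

Request:
{"name": "send_rows", "arguments": {"moves": [[0, 0, 0, 0, 0, -0.1, -1], [0, 0, 0, 0, 0, -0.2, -1], [0, 0, 0, 0, 0, -0.3, -1]]}}

```text
time: 8.0
tool_pos: [0.5476, 0.3282, 0.0305]
ee_rot: [-3.14, -0.007, -3.023]
wrist_force: [0.1, -0.1, -6.6]
width: 0.388
```

Request:
{"name": "send_rows", "arguments": {"moves": [[0, 0, 0, 0, 0, -0.05, -1], [0, 0, 0, 0, 0, -0.1, -1]]}}

```text
time: 8.2
tool_pos: [0.5476, 0.3282, 0.0301]
ee_rot: [-3.14, -0.008, -3.023]
wrist_force: [-3.5, -2.0, 0.3]
width: 0.386
```

Request:
{"name": "send_rows", "arguments": {"moves": [[0, 0, 0, 0, 0, -0.05, -1], [0, 0, 0, 0, 0, -0.1, -1]]}}

```text
time: 8.4
tool_pos: [0.5478, 0.3283, 0.0301]
ee_rot: [-3.14, -0.007, -3.023]
wrist_force: [-5.1, -2.0, 5.7]
width: 0.392
```

Request:
{"name": "send_rows", "arguments": {"moves": [[0, 0, 0, 0, 0, 0, -0.1], [0, 0, 0, 0, 0, 0, 0.2], [0, 0, 0, 0, 0, 0, 0.2], [0, 0, 0, 0, 0, 0, 0.2]]}}

```text
time: 8.8
tool_pos: [0.5482, 0.3285, 0.0304]
ee_rot: [-3.14, -0.006, -3.023]
wrist_force: [0.3, -0.2, 0.5]
width: 0.596
```

Request:
{"name": "send_rows", "arguments": {"moves": [[0, 0, 0, 0, 0, 1, 0.2], [0, 0, 0, 0, 0, 3, 0.2], [0, 0, 0, 0, 0, 7, 0.2], [0, 0, 0, 0, 0, 11.5, 0.2], [0, 0, 0, 0, 0, 14, 0.2]]}}

```text
time: 9.3
tool_pos: [0.55, 0.3292, 0.1758]
ee_rot: [3.142, -0.0, -3.023]
wrist_force: [0.9, -0.6, 0.5]
width: 0.6
```

```bash
python3 w.py w4
```

```text
[0.55004236 0.32918803 0.17575714] [ 3.14150120e+00 -5.58865605e-06 -3.02296934e+00]
```

View pics/w4.png

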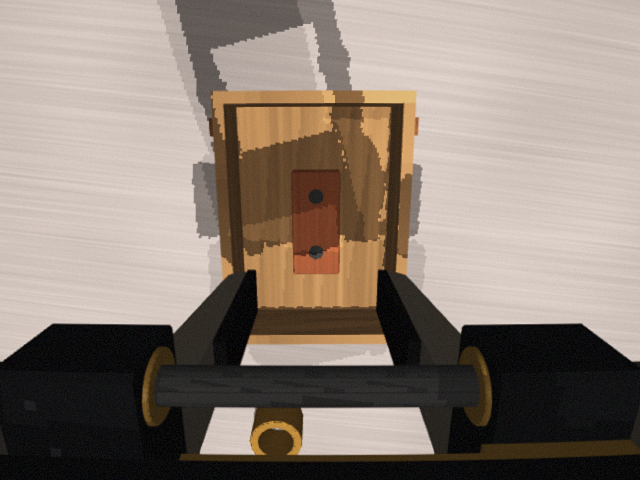

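Run:
```python
from h import *
s=monitor.state();s['tool_pos']=np.array([.55004,.32919,.17576]);s['ee_rot']=np.array([3.1415,0,-3.02297])
def q(n,c,z):
    w=px2w('wrist',c,z,s)[:,:2]*1000;e=np.roll(w,-1,0)-w
    print(n,w.mean(0).round(1),np.linalg.norm(e,axis=1).round(1),(np.degrees(np.arctan2(e[:,1],e[:,0]))%180).round(1))
    return w
q('shoe',[(292.5,170.5),(339,170.5),(339,273),(292.5,273)],.036)
w=px2w('wrist',[(213.5,92),(416,91)],.053,s)[:,:2]*1000
d=w[1]-w[0];a=np.arctan2(d[1],d[0])-np.pi/2
print('box',w.mean(0)+93*np.array([np.cos(a),np.sin(a)]),np.degrees(a))
print(px2w('wrist',[(321,344.5)],.053,s),'far edge')
```

```text
shoe [548.9 328.9] [34.  79.7 36.4 79.7] [96.8  7.6 96.7  5.9]
box [548.21394637 328.61045151] 7.02214481565148
[[0.64052553 0.34381082 0.053     ]] far edge
```

Request:
{"name": "send_rows", "arguments": {"moves": [[0, 0, -0.14, 0.8, -2.8, 0, 0.2], [0, 0, -0.28, 1.6, -5.6, 0, 0.2], [0, 0, -0.42, 2.4, -8.4, 0, 0.2], [0, 0, -0.56, 3.2, -11.2, 0, 0.2], [0, 0, -0.7, 4, -14, 0, 0.2]]}}

```text
time: 9.85
tool_pos: [0.5921, 0.1888, 0.18]
ee_rot: [3.14, 0.006, 2.555]
wrist_force: [0.9, -0.8, 0.1]
width: 0.6
```

Request:
{"name": "send_rows", "arguments": {"moves": [[0, 0, -0.14, 0.8, -2.8, 0, 0.2], [0, 0, -0.28, 1.6, -5.6, 0, 0.2], [0, 0, -0.42, 2.4, -8.4, 0, 0.2], [0, 0, -0.56, 3.2, -11.2, 0, 0.2], [0, 0, -0.7, 4, -14, 0, 0.2]]}}

```text
time: 10.35
tool_pos: [0.6323, 0.0477, 0.1803]
ee_rot: [3.139, 0.006, 1.849]
wrist_force: [0.7, -0.5, -0.3]
width: 0.601
```

Request:
{"name": "send_rows", "arguments": {"moves": [[0, 0, -0.14, 0.6, -2.8, 0, 0.2], [0, 0, -0.28, 1.2, -4.6, 0, 0.2], [0, 0, -0.3, 1.7, -5.6, 0, 0.2], [0, 0, -0.3, 1.7, -5.6, 0, 0.2], [0, 0, -0.3, 1.7, -5.6, 0, 0.2]]}}

```text
time: 10.85
tool_pos: [0.6492, -0.0075, 0.1802]
ee_rot: [3.14, 0.006, 1.552]
wrist_force: [-0.3, -0.5, -0.7]
width: 0.598
```

```bash
python3 w.py w5
```

```text
[ 0.64918287 -0.00754333  0.18024751] [3.13965242 0.00570653 1.55156616]
```

View pics/w5.png

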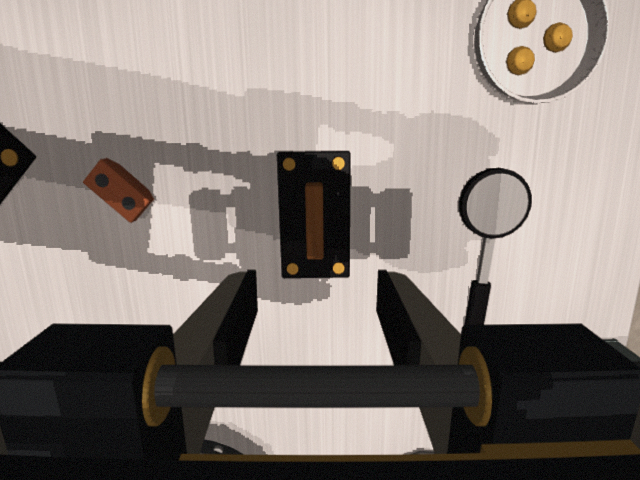

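Run:
```python
from h import *
s=monitor.state();print(s['tool_pos'],s['ee_rot']);s['tool_pos']=np.array([0.64918287,-0.00754333,0.18024751]);s['ee_rot']=np.array([3.13965242,0.00570653,1.55156616])
def q(n,c,z):
    w=px2w('wrist',c,z,s)[:,:2]*1000;e=np.roll(w,-1,0)-w
    print(n,w.mean(0).round(1),np.linalg.norm(e,axis=1).round(1),(np.degrees(np.arctan2(e[:,1],e[:,0]))%180).round(1))
q('plate',[(277.5,152.5),(350,151),(350,277),(282,277.5)],.006)
q('rib',[(305.5,183),(323,183),(323,259),(306,259)],.028)
```

```text
[ 0.6490555 -0.007238   0.1802113] [3.13978956 0.0057521  1.55164235]
plate [649.1  -8.3] [ 58.6 108.7  59.7 107.9] [  0.   90.1 179.3  89.5]
rib [648.7  -7.3] [13.5 61.6 13.7 61.5] [178.8  89.1 178.8  88.8]
```

Request:
{"name": "send_rows", "arguments": {"moves": [[0, 0, 0.006, 0, -0.05, -4, 0.2], [0, 0, 0.006, 0, -0.05, -8, 0.2], [0, 0, 0.006, 0, -0.05, -11, 0.2], [0, 0, 0.006, 0, -0.05, -13, 0.2], [0, 0, 0.006, 0, -0.05, -14, 0.2]]}}

```text
time: 11.4
tool_pos: [0.6472, -0.0062, 0.0377]
ee_rot: [-3.139, 0.005, 1.56]
wrist_force: [-0.5, 0.0, 0.0]
width: 0.602
```

Request:
{"name": "send_rows", "arguments": {"moves": [[0, 0, 0, 0, 0, 0, 0.2], [0, 0, 0, 0, 0, 0, 0.2]]}}

```text
time: 11.6
tool_pos: [0.6475, -0.0056, 0.0384]
ee_rot: [-3.14, 0.005, 1.561]
wrist_force: [0.0, 0.2, -0.1]
width: 0.6
```

Request:
{"name": "send_rows", "arguments": {"moves": [[0, 0, 0, 0.1, -0.2, -0.6, 0.2], [0, 0, 0, 0.1, -0.2, -1.1, 0.2], [0, 0, 0, 0.1, -0.2, -1.2, 0.2], [0, 0, 0, 0.1, -0.2, -1.2, 0.2]]}}

```text
time: 12.0
tool_pos: [0.6484, -0.0076, 0.0263]
ee_rot: [-3.14, 0.005, 1.561]
wrist_force: [-0.2, 0.8, 1.1]
width: 0.602
```

```bash
python3 w.py w6
```

```text
[ 0.6484051  -0.00762563  0.02629918] [-3.13979261  0.0047646   1.56138041]
```

View pics/w6.png

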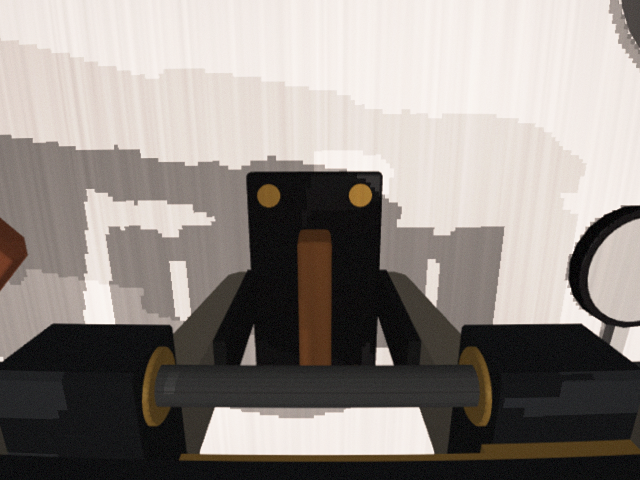

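The cover and its rib are centred between the jaws (rib at col 315). I'll grip it.

Request:
{"name": "send_rows", "arguments": {"moves": [[0, 0, 0, 0, 0, 0, -1], [0, 0, 0, 0, 0, 0, -1], [0, 0, 0, 0, 0, 0, -1], [0, 0, 0, 0, 0, 0, -1], [0, 0, 0, 0, 0, 0, -1]], "newtons": 15}}

```text
time: 12.55
tool_pos: [0.6485, -0.0076, 0.0265]
ee_rot: [-3.14, 0.005, 1.561]
wrist_force: [0.3, -0.5, 0.7]
width: 0.188
```

Request:
{"name": "send_rows", "arguments": {"moves": [[0, 0, 0, 0, 0, 0, -1], [0, 0, 0, 0, 0, 0, -1], [0, 0, 0, 0, 0, 0, -1]]}}

```text
time: 12.85
tool_pos: [0.6485, -0.0076, 0.0265]
ee_rot: [-3.14, 0.005, 1.561]
wrist_force: [-0.8, -0.6, 0.9]
width: 0.149
```

Request:
{"name": "send_rows", "arguments": {"moves": [[0, 0, 0, 0, 0, 1, -1], [0, 0, 0, 0, 0, 4, -1], [0, 0, 0, 0, 0, 8, -1], [0, 0, 0, 0, 0, 12, -1], [0, 0, 0, 0, 0, 14, -1]]}}

```text
time: 13.35
tool_pos: [0.6505, -0.008, 0.1719]
ee_rot: [3.136, 0.006, 1.561]
wrist_force: [0.3, 0.4, -1.9]
width: 0.153
```

Request:
{"name": "send_rows", "arguments": {"moves": [[0, 0, 0.12, -0.7, 2.4, 0, -1], [0, 0, 0.24, -1.4, 4.8, 0, -1], [0, 0, 0.36, -2.1, 7.2, 0, -1], [0, 0, 0.48, -2.8, 9.6, 0, -1], [0, 0, 0.6, -3.5, 12, 0, -1]]}}

```text
time: 13.85
tool_pos: [0.6151, 0.113, 0.1726]
ee_rot: [3.136, 0.006, 2.166]
wrist_force: [0.7, 0.5, -2.0]
width: 0.151
```

Request:
{"name": "send_rows", "arguments": {"moves": [[0, 0, 0.12, -0.7, 2.4, 0, -1], [0, 0, 0.24, -1.4, 4.8, 0, -1], [0, 0, 0.36, -2.1, 7.2, 0, -1], [0, 0, 0.48, -2.8, 9.6, 0, -1], [0, 0, 0.6, -3.5, 12, 0, -1]]}}

```text
time: 14.35
tool_pos: [0.5798, 0.234, 0.1733]
ee_rot: [3.136, 0.007, 2.771]
wrist_force: [0.5, 0.0, -0.6]
width: 0.149
```

Request:
{"name": "send_rows", "arguments": {"moves": [[0, 0, 0.12, -0.8, 2.4, 0, -1], [0, 0, 0.24, -1.6, 4.8, 0, -1], [0, 0, 0.36, -2.4, 7.2, 0, -1], [0, 0, 0.48, -3.1, 9.5, 0, -1], [0, 0, 0.489, -3.1, 9.5, -1, -1]]}}

```text
time: 14.85
tool_pos: [0.5487, 0.3319, 0.1654]
ee_rot: [3.134, 0.01, -3.018]
wrist_force: [0.3, 0.2, -0.7]
width: 0.153
```

Request:
{"name": "send_rows", "arguments": {"moves": [[0, 0, 0, 0, 0, 0, -1], [0, 0, 0, 0, 0, 0, -1], [0, 0, 0, 0, 0, 0, -1]]}}

```text
time: 15.15
tool_pos: [0.5492, 0.3311, 0.1657]
ee_rot: [3.134, 0.011, -3.02]
wrist_force: [-0.4, 0.1, -0.9]
width: 0.146
```

```bash
python3 w.py w7
```

```text
[0.54919151 0.33105491 0.16573689] [ 3.13397127  0.01078788 -3.01994374]
```

View pics/w7.png

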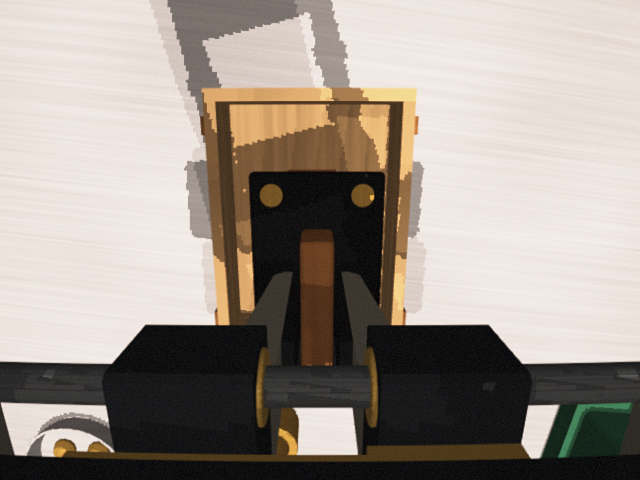

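Run:
```python
from h import *
from scipy.spatial.transform import Rotation as R
s=monitor.state()
A=R.from_euler('xyz',[-3.13979,.00476,1.56138])
c=R.from_euler('xyz',s['ee_rot'])
t=R.from_euler('z',np.radians(6.8+180-89.45))*A
print((t*c.inv()).as_rotvec(),s['tool_pos'])
```

```text
[-0.01018918  0.00490037 -0.00297018] [0.54922652 0.33108169 0.16576236]
```

Request:
{"name": "send_rows", "arguments": {"moves": [[-0.01, 0.005, -0.003, 0, -0.2, -3, -1], [-0.01, 0.005, -0.003, 0, -0.2, -6, -1], [-0.01, 0.005, -0.003, 0, -0.2, -7.5, -1], [-0.01, 0.005, -0.003, 0, -0.2, -8.5, -1], [-0.01, 0.005, -0.003, 0, -0.2, -8.5, -1]]}}

```text
time: 15.7
tool_pos: [0.5488, 0.3286, 0.0798]
ee_rot: [-3.14, 0.003, -3.023]
wrist_force: [-0.1, 0.5, -1.4]
width: 0.149
```

Request:
{"name": "send_rows", "arguments": {"moves": [[0, 0, 0, 0, 0, 0, -1], [0, 0, 0, 0, 0, 0, -1]]}}

```text
time: 15.9
tool_pos: [0.5498, 0.3289, 0.0813]
ee_rot: [-3.14, 0.005, -3.023]
wrist_force: [0.6, 0.7, -0.7]
width: 0.153
```

Request:
{"name": "send_rows", "arguments": {"moves": [[0, 0, 0, -0.1, 0, -0.5, -1], [0, 0, 0, -0.1, 0, -1, -1], [0, 0, 0, -0.1, 0, -1.3, -1], [0, 0, 0, -0.1, 0, -1.5, -1], [0, 0, 0, -0.1, 0, -1.6, -1]]}}

```text
time: 16.4
tool_pos: [0.5486, 0.3289, 0.0649]
ee_rot: [-3.14, 0.005, -3.023]
wrist_force: [0.0, -0.6, -1.1]
width: 0.149
```

Request:
{"name": "send_rows", "arguments": {"moves": [[0, 0, 0, 0, 0, -0.1, -1], [0, 0, 0, 0, 0, -0.15, -1], [0, 0, 0, 0, 0, -0.2, -1]]}}

```text
time: 16.7
tool_pos: [0.5486, 0.3289, 0.0629]
ee_rot: [-3.14, 0.005, -3.023]
wrist_force: [-0.4, -0.1, -1.8]
width: 0.152
```

Request:
{"name": "send_rows", "arguments": {"moves": [[0, 0, 0, 0, 0, -0.05, -1], [0, 0, 0, 0, 0, -0.1, -1], [0, 0, 0, 0, 0, -0.1, -1]]}}

```text
time: 17.0
tool_pos: [0.5488, 0.3289, 0.0625]
ee_rot: [-3.14, 0.005, -3.023]
wrist_force: [-2.0, 0.0, 3.1]
width: 0.145
```

Run:
```python
from h import *
for i in range(2):
    s=monitor.state();print(s['tool_pos'],s['wrist_force'])
```

```text
[0.54875455 0.32894375 0.06245962] [-1.98974851  0.04089313  3.05192185]
[0.54875455 0.32894375 0.06245962] [-1.98974851  0.04089313  3.05192185]
```

Request:
{"name": "send_rows", "arguments": {"moves": [[0, 0, 0, 0, 0, 0, -0.6], [0, 0, 0, 0, 0, 0, -0.4], [0, 0, 0, 0, 0, 0, -0.2], [0, 0, 0, 0, 0, 0, 0], [0, 0, 0, 0, 0, 0, 0]]}}

```text
time: 17.5
tool_pos: [0.5487, 0.329, 0.0624]
ee_rot: [-3.14, 0.005, -3.023]
wrist_force: [0.6, -0.5, -0.1]
width: 0.498
```

Request:
{"name": "send_rows", "arguments": {"moves": [[0, 0, 0, 0, 0, 0.5, 0], [0, 0, 0, 0, 0, 2, 0], [0, 0, 0, 0, 0, 5, 0], [0, 0, 0, 0, 0, 9, 0], [0, 0, 0, 0, 0, 12, 0]]}}

```text
time: 18.0
tool_pos: [0.5496, 0.3293, 0.1865]
ee_rot: [-3.141, 0.009, -3.023]
wrist_force: [-0.4, 0.7, 1.0]
width: 0.503
```

Request:
{"name": "send_rows", "arguments": {"moves": [[0, 0, 0, 0, 0, 0, 0], [0, 0, 0, 0, 0, 0, 0], [0, 0, 0, 0, 0, 0, 0]]}}

```text
time: 18.3
tool_pos: [0.5487, 0.329, 0.1851]
ee_rot: [-3.14, 0.006, -3.023]
wrist_force: [-0.0, 0.3, -0.6]
width: 0.499
```

```bash
python3 w.py w8; python3 -c "
from h import *
snap('scene','s8');snap('top','t8')"
```

```text
[0.54872059 0.32896347 0.18506226] [-3.14027708  0.00625047 -3.0232573 ]
```

View pics/w8.png

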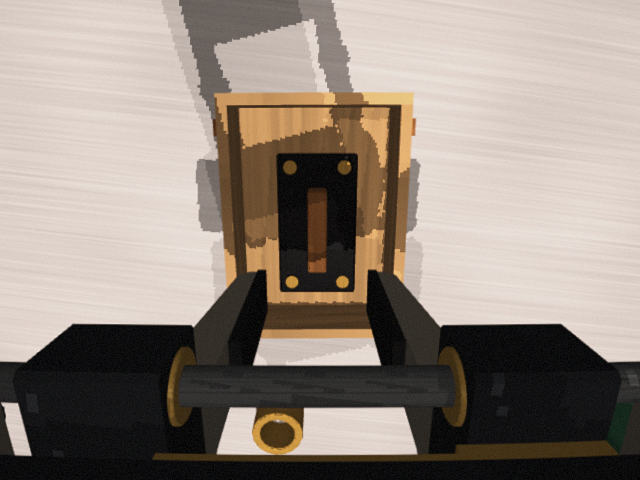

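View pics/s8.png

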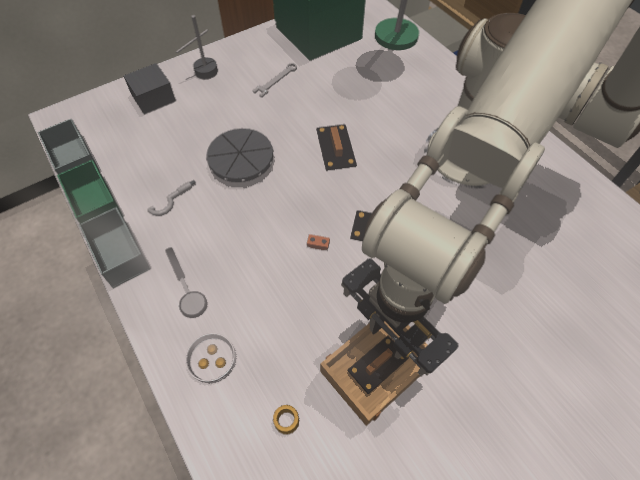

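Run:
```python
from h import *
s=monitor.state()
w=px2w('wrist',[(277.5,154),(357,154),(354.5,291.5),(279.5,291.5)],.042,s)[:,:2]*1000;e=np.roll(w,-1,0)-w
print(w.mean(0),np.linalg.norm(e,axis=1),np.degrees(np.arctan2(e[:,1],e[:,0]))%180)
r.close_job()
```

```text
[550.63667914 329.76493098] [ 58.12862404 108.37485359  60.13008008 108.3967501 ] [96.74536877  7.18855286 96.76337549  6.13052967]
the job is handed in; nothing more can be done
```

The contact set is packed and handed in at about 18.5 s of the 58 s allowed. The copper shoe lies upright on the box floor, with the bakelite cover flat on top of it, rib upward.

- **Picking the cover:** I took the 110 × 60 mm one. The other two plates of that shape measured about 151 × 83 mm.
- **Shoe:** I gripped it at 40 N across its 36 mm width and lowered it until I felt contact, peaking at about 6 N. The wrist camera then put its centre at (549, 329) mm and about 6.8°, against the box at (548, 328.5) mm and about 7°.
- **Cover:** I gripped it by the rib at 15 N and lowered it until contact at about 3 N, at the expected height. The last wrist picture put its centre at (550.6, 329.8) mm and about 6.7°. That is about 2 mm from the shoe's centre, roughly the accuracy of the camera calibration.
- **Last view:** the gripper was clear of both parts, the worn shoe was still where it started and nothing looked disturbed. No check failed or disagreed, but I took no side view to confirm the cover lies flat.

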